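Snap the lid onto the sensor case and show its sockets to the inspection camera

ROBOT

A 6-joint arm with a two-finger parallel gripper is mounted at the origin on the work surface. World frame = base frame: x ahead of the robot, y to its left, z up, the work surface at z = 0. Lengths are in m, angles in rad, forces in N, time in s.
With the tool pointing down it reaches from about 0.3 to 0.825 m from the base axis. Payload 5.4 kg.
Tool frame: the origin (TCP) lies at the very end of the fingers, on their centre line; the grasp point (between the pads) lies 19 mm behind it; z points along the fingers, x is the direction in which the jaws open and shut, and the axes are right-handed (so a half turn about z gives the same grasp; the last joint's range is limited). The gripper opens to 92 mm and grips with 3 to 60 N. Pads are 20 mm wide; open, the fingers measure 128 mm over their backs; the gripper's body (75 mm by 189 mm) begins 69 mm behind the grasp point.
Start: joints at [-1.427, 0.158, 1.597, -0, 1.386, -0.21], TCP at [0.199, -0.539, 0.215] pointing down, gripper open.
Joint ranges: [-2.91, 2.91], [-0.94, 2.29], [0.18, 2.7], [-1.29, 4.43], [0.17, 2.64], [-3, 3]. Speed limits (rad/s): [2.57, 2.57, 3.14, 3.14, 3.14, 3.14].

INTERFACE

Orientations are given as a rotation vector (axis times angle).
In Python, from workcell import bot gives the robot as it stands. Calls block until the motion is done:
- bot.goto(position, orientation): joint-space move of the TCP to a pose.
- bot.line_to(position, rot=None, max_speed=0.15): straight line of the TCP; rot=None keeps the orientation; max_speed is the mean speed in m/s.
- bot.set_joints(angles): joint-space move.
- bot.set_gripper(opening, newtons=None): opening from 0.0 (shut) to 1.0 (fully open); newtons is the grip in N (None keeps the last); returns when the fingers have stopped.
- bot.hold(seconds).
- bot.inverse_kinematics(position, orientation): joint angles nearest the present ones, or None.
- bot.read_camera(name): name is "scene" or "top"; returns a dict with "pixels" (400x640x3 uint8, blue, green, red), "fx", "fy", "cx", "cy" (pixels), "k1" (the pictures are not rectified: a ray, as slopes to the right and down, at radius r is drawn at 1 + k1 r^2 times it, then the intrinsics apply), "R" (3x3) and "t" (3): a world point X has camera coordinates R X + t. Camera axes: x right, y down, z forward; pixel columns grow to the right and rows downward; lengths in m; the calibration is good to about 2 mm. A picture is of the moment at which its call begins. There is no depth.
A pose or a line that the arm cannot do raises bot.MotionError and nothing moves.
- bot.job_done(): hands the job in, once; it reports no verdict.
Readings, each from a call of its own:
- bot.current_clock(): time.
- bot.current_joints(): joint angles.
- bot.current_joint_vel(): joint speeds.
- bot.current_effort(): joint torques, N m.
- bot.current_ee_pos(): TCP position.
- bot.current_tool_rot(): TCP orientation.
- bot.current_contact_force(): force on the tool from outside, world axes, zero at the start.
- bot.current_ft_torque(): the same for the moment, N m.
- bot.current_opening(): opening from 0.0 (shut) to 1.0 (fully open).
Only numpy, scipy, OpenCV 4.12 (cv2) and the standard library are available. Lean on these libraries where they do the work, as an engineer would, in place of code of your own. Each camera call takes 0.05 s, during which the arm holds its last target.

TASK

The blue lid lies loose on the small aluminium sensor case in the black assembly nest: while the case stands in the nest, press the lid down until it snaps home, flush and level all round. Then lift the closed case out and hold it up to the inspection camera with its brass-socket end squarely facing the lens, the middle of that end face on the lens axis and 90 mm in front of the lens, lid side up and level from left to right; finish there, with the gripper still holding it motionless in the air for the picture. Do not shift the camera, the current probe, the parts box, the converter board or the screwdriver.

Things in the scene. Friction and masses are not known exactly. Their poses are not given: they have to be found in the camera images.
- nest: Fixed black assembly nest: plate 150 (x) x 104 (y) x 10 mm, origin at the centre of its underside, z up. On top four L-shaped corner stops, 6 mm high, surround the case with 1.5 mm play; the middle 70 mm of the case's long sides stay free.
- case: Loose aluminium open box 104 (x) x 56 (y) x 34 mm high, 0.2 to 0.4 kg, standing level in the nest, underside 10 mm above the bench. Origin: centre of its underside, z up. Its +x end has two brass sockets (9.6 mm diameter, 24 mm apart, standing out 8 mm); the -x end is blank. Grip it by its long sides, 56 mm apart. Four sprung balls in the end walls catch the lid.
- socket_face (a point): The centre of the case's socket end face (on the face itself, between the roots of the sockets): 52 mm along +x and 17 mm above the case's origin; axes as the case's.
- lid: Loose blue lid with a pale middle panel: plate 98 x 54 x 3.5 mm, below it an 8.5 mm skirt that fits inside the case; 45 g. Origin: centre of the plate's underside. At first it rests level on the sprung balls, origin 40 mm above the case's (6 mm proud); home, 34 mm (plate on the rim). Pushed with 5 to 12 N it snaps down and stays; an end can snap before the other.
- camera: Inspection camera, ring light 62 mm wide, clamped to a fixed column; it looks down 20 degrees below level. Origin: centre of the lens front; x points out of the camera's back (it looks along -x), y level, z up. Body 44 mm square, reaching 100 mm behind the lens front; column 18 mm thick, 396 mm high, 130 mm behind it. Height, place and heading vary.
- view_point (a point): The point on the lens axis 90 mm in front of the lens where the socket face must be held; axes as the camera's (x towards the lens, y level). The case is shown right when socket_face lies here and the case's axes match these (case nose up by 20 degrees).
- current_probe: Loose black clamp-on current probe lying flat, 185 x 34 x 26 mm, origin at the underside 88 mm from its tail, x towards the jaws. Bystander.
- parts_box: Loose green open parts box with red capacitors in it, 100 x 130 x 45 mm, origin at the centre of its underside. Bystander.
- converter: Loose converter: blue circuit board with red capacitors on a finned heat sink, 104 x 170 x 57 mm, origin at the centre of its underside. Bystander.
- screwdriver: Loose screwdriver with red handle, 190 mm long, lying on the bench. Bystander.
Not all that is in view belongs to the job. Of the things like the case, leave any that is orange; of the rest the larger one is meant. Several things have the shape of the lid; the one meant has the colours described above.

How it is judged:
By the outcome, as a careful person would: the job done as asked, in the order asked, and still so for the second after the job is handed in, while the arm keeps its last pose, push and grip.
It also fails if it takes over 54 s, if anything falls off the work surface, if the arm or the gripper's body presses on something with over 40 N, if the wrist force passes 120 N, or if a joint passes its speed limit or range.

## Working session

There is one attempt and no reset: what is moved stays moved. The work goes in short steps, each a Python script; the robot and the scene stay as the last script left them, time stands still between calls to the robot, and variables do not carry over. Pictures are saved under pics/ and viewed, and the job is handed in when it is done.

```bash
ls; mkdir -p pics; python3 - <<'E'
from workcell import bot
import cv2,numpy as np
for n in ("scene","top"):
    c=bot.read_camera(n); cv2.imwrite(f"pics/{n}0.png",c["pixels"]); np.save(f"{n}0.npy",c,allow_pickle=True)
    print(n,c["fx"],c["fy"],c["cx"],c["cy"],c["k1"],np.round(c["R"],3).tolist(),np.round(c["t"],3), "pos",np.round(-c["R"].T@c["t"],3))
print(bot.current_clock(),bot.current_tool_rot(),bot.current_contact_force())
E
```

```text
pics
scene 462.9143836660941 462.9143836660941 318.5615318466173 207.52296324330595 -0.03999845253756281 [[0.617, 0.787, 0.007], [0.612, -0.475, -0.632], [-0.494, 0.395, -0.775]] [-0.299 -0.301  1.793] pos [ 1.255 -0.615  1.201]
top 378.4669778972029 378.4669778972029 319.5127000413614 198.61492223378428 -0.04103843323066984 [[-0.011, -0.999, -0.033], [-0.982, 0.017, -0.188], [0.189, 0.03, -0.982]] [-0.047  0.578  1.061] pos [ 0.367 -0.089  1.149]
0.1 [-2.57673895e+00  1.79522040e+00  1.71122577e-03] [-0.03496079 -0.22803504  0.21833837]
```

View pics/scene0.png

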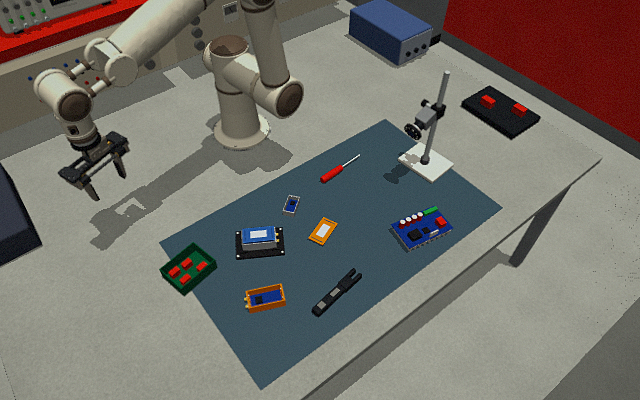

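View pics/top0.png

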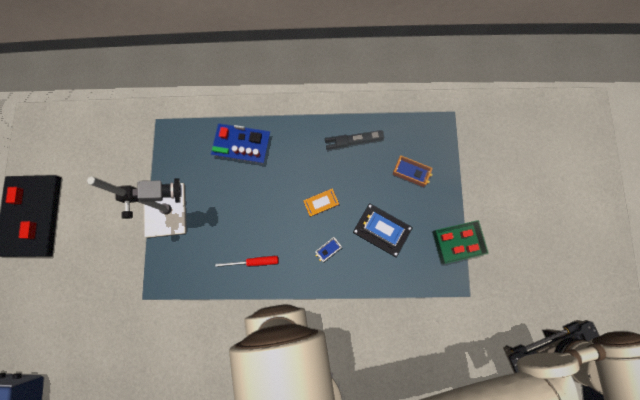

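The scene view shows the nest with the case and blue/pale lid at about (260,238), an orange case at (265,297), a small open case at (291,204), an orange lid at (323,231) and the inspection camera at (418,128). In the top view these are at (384,230), (413,170), (328,250), (321,202) and (165,190). The one meant is the large non-orange case in the black nest, with the blue lid and pale panel. I'll confirm this in crops.

```bash
python3 - <<'E'
import cv2,numpy as np
s=cv2.imread("pics/scene0.png");t=cv2.imread("pics/top0.png")
def c(i,x,y,w,h,k): return cv2.resize(i[y:y+h,x:x+w],None,fx=k,fy=k,interpolation=cv2.INTER_CUBIC)
a=c(s,225,215,70,50,5.5); b=c(t,345,195,70,70,5.5);
a2=c(s,390,65,70,120,4); b2=c(t,80,165,140,80,4)
def put(l):
    H=max(x.shape[0] for x in l); return np.hstack([cv2.copyMakeBorder(x,0,H-x.shape[0],0,5,0) for x in l])
cv2.imwrite("pics/c1.png",put([a,b])); x=put([a2,cv2.resize(b2,None,fx=.9,fy=.9)]);cv2.imwrite("pics/c2.png",x)
print(x.shape)
E
```

```text
(480, 794, 3)
```

View pics/c1.png

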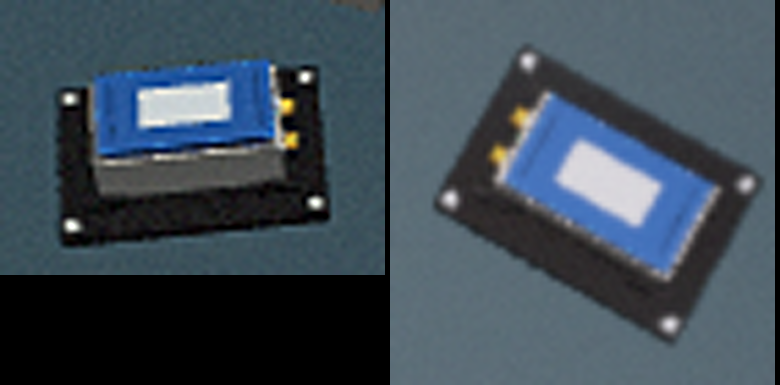

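View pics/c2.png

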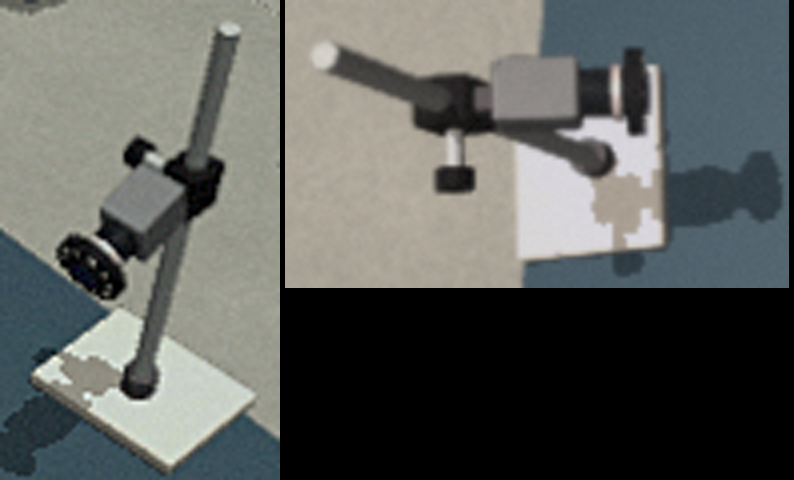

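Confirmed: a grey case in the black nest with a blue lid and pale panel, two brass sockets facing the inspection camera. Next I'll triangulate it.

```bash
cat > h.py <<'E'
import numpy as np,cv2
def load(n): return np.load(n+".npy",allow_pickle=True).item()
def und(c,p):
    K=np.array([[c["fx"],0,c["cx"]],[0,c["fy"],c["cy"]],[0,0,1]])
    return cv2.undistortPointsIter(np.array(p,float).reshape(-1,1,2),K,np.array([c["k1"],0,0,0.]),None,None,(3,50,1e-12)).reshape(-1,2)
def tri(cs,ps):
    "ps: per-camera pixel; returns pt, ray residuals"
    A=[];b=[]
    rays=[]
    for c,p in zip(cs,ps):
        n=und(c,p)[0]; d=c["R"].T@np.array([n[0],n[1],1]); d/=np.linalg.norm(d); o=-c["R"].T@c["t"]
        P=np.eye(3)-np.outer(d,d); A.append(P); b.append(P@o); rays.append((o,d))
    X=np.linalg.lstsq(np.vstack(A),np.hstack(b),rcond=None)[0]
    r=[np.linalg.norm(np.cross(X-o,d)) for o,d in rays]
    return X,max(r)
def plane(c,p,z):
    n=und(c,p); d=np.c_[n,np.ones(len(n))]@c["R"]; o=-c["R"].T@c["t"]
    return o+d*((z-o[2])/d[:,2])[:,None]
def proj(c,X):
    X=np.atleast_2d(X)@c["R"].T+c["t"]; s=X[:,:2]/X[:,2:]; r2=(s**2).sum(1,keepdims=True)
    return s*(1+c["k1"]*r2)*[c["fx"],c["fy"]]+[c["cx"],c["cy"]]
def blobs(img,mask,win,amin=3):
    x,y,w,h=win; m=np.zeros_like(mask);m[y:y+h,x:x+w]=mask[y:y+h,x:x+w]
    n,l,st,ce=cv2.connectedComponentsWithStats(m.astype(np.uint8))
    return [(ce[i],st[i,4],l==i) for i in range(1,n) if st[i,4]>=amin]
E
python3 - <<'E'
from h import *
np.set_printoptions(precision=4,suppress=True)
s,t=load("scene0"),load("top0")
for n,c,w in(("s",s,(230,215,65,50)),("t",t,(345,198,70,64))):
    im=c["pixels"].astype(int);B,G,R=im[...,0],im[...,1],im[...,2]
    masks=dict(white=(im.min(2)>140),brass=(R>130)&(B<90)&(R-B>70),blue=(B>120)&(B-R>60))
    for k,m in masks.items():
        for ce,a,mm in blobs(im,m,w):
            # weighted centroid for small
            print(n,k,ce,a)
E
```

```text
s white [257.8091 233.6273] 110
s white [237.5 232.5] 4
s white [275.1 237.4] 10
s white [254. 243.] 3
s white [264. 242.] 5
s white [281.6667 251.3333] 3
s white [237.5 255.5] 4
s brass [276.6 234. ] 5
s brass [277.5 240. ] 6
s blue [257.8275 233.8012] 342
t white [369.5 205.5] 4
t white [367.8182 220.7727] 22
t white [384.3333 227.7736] 159
t white [409.5 228. ] 4
t white [355.5 230.5] 4
t white [395.5 253.5] 4
t brass [368.  215.8] 5
t brass [364.  222.8] 5
t blue [384.2348 227.8609] 460
```

```bash
cat >> h.py <<'E'
def wc(c,p,r=3,f=None):
    im=c["pixels"].astype(float); g=im.min(2) if f is None else f(im)
    for _ in range(3):
        x0,y0=int(round(p[0])),int(round(p[1])); w=g[y0-r:y0+r+1,x0-r:x0+r+1]
        w=np.clip(w-np.median(w)-15,0,None); yy,xx=np.mgrid[y0-r:y0+r+1,x0-r:x0+r+1]
        p=np.array([(w*xx).sum(),(w*yy).sum()])/w.sum()
    return p
E
python3 - <<'E'
from h import *
np.set_printoptions(precision=4,suppress=True)
s,t=load("scene0"),load("top0")
# order: scene TL, TR, BR, BL  ; correspond top
S=[(237.5,232.5),(280.5,228.5),(282,251.5),(237.5,255.5)]
T=[(395.5,253.5),(355.5,230.5),(369.5,205.5),(409.5,228)]
X=[]
for a,b in zip(S,T):
    a=wc(s,a,2);b=wc(t,b,2);x,r=tri([s,t],[a,b]);X.append(x);print(a,b,x,r, plane(s,[a],.01)[0],plane(t,[b],.01)[0])
X=np.array(X);print("nest centre",X.mean(0)); print("sides",[np.linalg.norm(X[i]-X[(i+1)%4]) for i in range(4)])
d=X[1]-X[0]+X[2]-X[3];print("yaw",np.degrees(np.arctan2(d[1],d[0])))
br=lambda im:im[...,2]-im[...,0]
# lid mask: blue + pale inside
out=[]
for c,w,pc in((s,(230,215,65,50),(257.8,233.6)),(t,(345,198,70,64),(384.3,227.8))):
    im=c["pixels"].astype(int);B,R=im[...,0],im[...,2]
    m=((B>110)&(B-R>50))
    bl=max(blobs(im,m,w),key=lambda q:q[1])[2].astype(np.uint8)
    cnt,_=cv2.findContours(bl,cv2.RETR_EXTERNAL,cv2.CHAIN_APPROX_NONE);cnt=max(cnt,key=len)
    f=np.zeros_like(bl);cv2.drawContours(f,[cnt],-1,1,-1);M=cv2.moments(f,True)
    p=np.array([M["m10"],M["m01"]])/M["m00"];
    pm=blobs(im,im.min(2)>140,w);pp=max(pm,key=lambda q:q[1])[0]
    print("lid",p,"panel",pp); out.append((p,pp))
for k in(0,1): print(tri([s,t],[out[0][k],out[1][k]]))
for a,b in (((276.6,234),(368,215.8)) ,((277.5,240),(364,222.8)),((276.6,234),(364,222.8)) ,((277.5,240),(368,215.8))):
    print(tri([s,t],[a,b]))
E
```

```text
[237.1591 232.4673] [395.421  253.5588] [ 0.4164 -0.277   0.0096] 0.0008318948278363215 [ 0.4172 -0.2765  0.01  ] [ 0.416  -0.2777  0.01  ]
[279.9695 228.3389] [355.4465 230.7346] [ 0.4864 -0.1601  0.0096] 0.001059844315717441 [ 0.4872 -0.1594  0.01  ] [ 0.4858 -0.161   0.01  ]
[281.9211 251.3842] [369.6589 205.6674] [ 0.5622 -0.2058  0.0087] 0.0007972027518223279 [ 0.5633 -0.2056  0.01  ] [ 0.5616 -0.2064  0.01  ]
[237.6541 255.5497] [409.3026 228.0236] [ 0.4919 -0.3222  0.0094] 0.0008971915129171882 [ 0.4928 -0.3216  0.01  ] [ 0.4914 -0.3228  0.01  ]
nest centre [ 0.4892 -0.2413  0.0093]
sides [np.float64(0.13622566206113995), np.float64(0.08852317028691718), np.float64(0.13593322683867984), np.float64(0.08798224932922404)]
yaw 58.98106126017613
lid [257.9006 233.7603] panel [257.8091 233.6273]
lid [384.2812 227.8483] panel [384.3333 227.7736]
(array([ 0.489 , -0.2413,  0.0515]), np.float64(0.0008714711876005698))
(array([ 0.489 , -0.2415,  0.0524]), np.float64(0.0007566772451441934))
(array([ 0.5248, -0.196 ,  0.051 ]), np.float64(0.0003411178690934028))
(array([ 0.5114, -0.1879, -0.0029]), np.float64(0.0008124441288796257))
(array([ 0.5078, -0.1861,  0.0241]), np.float64(0.0002442584363934041))
(array([ 0.5288, -0.198 ,  0.0253]), np.float64(0.0008982542567657793))
```

The nest comes out at (0.489, -0.241) with yaw 59.0°, and its screws at 9.3 mm (expected 10). The lid top is at 52 mm (expected 53.5), and the sockets' midpoint is (0.518, -0.192), which is consistent. Next is the inspection camera.

```bash
python3 - <<'E'
import cv2,numpy as np
s=cv2.imread("pics/scene0.png");t=cv2.imread("pics/top0.png")
def c(i,x,y,w,h,k):
    o=cv2.resize(i[y:y+h,x:x+w],None,fx=k,fy=k,interpolation=cv2.INTER_CUBIC)
    o=np.clip(o.astype(float)*1.5,0,255).astype(np.uint8)
    for a in range((-x)%10,w,10): cv2.line(o,(int((a+.5)*k),0),(int((a+.5)*k),6),(0,0,255),1); cv2.putText(o,str(x+a),(int(a*k),16),0,.35,(0,0,255))
    for a in range((-y)%10,h,10): cv2.line(o,(0,int((a+.5)*k)),(6,int((a+.5)*k)),(0,0,255),1); cv2.putText(o,str(y+a),(8,int(a*k)+8),0,.35,(0,0,255))
    return o
cv2.imwrite("pics/c3.png",c(s,398,92,52,58,10)); cv2.imwrite("pics/c4.png",c(t,108,168,80,50,10))
E
```

```text
(no output)
```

View pics/c3.png

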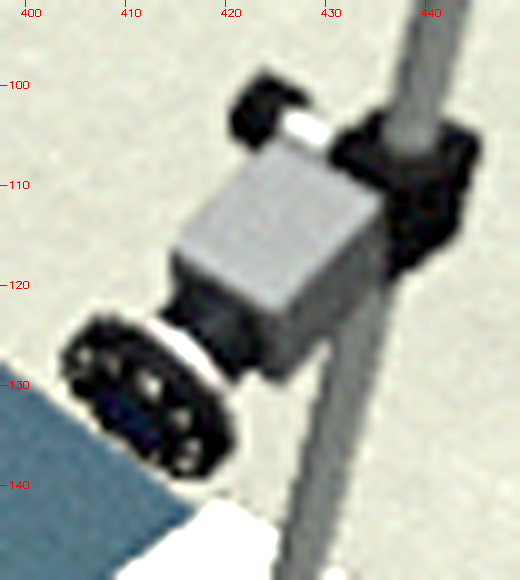

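View pics/c4.png

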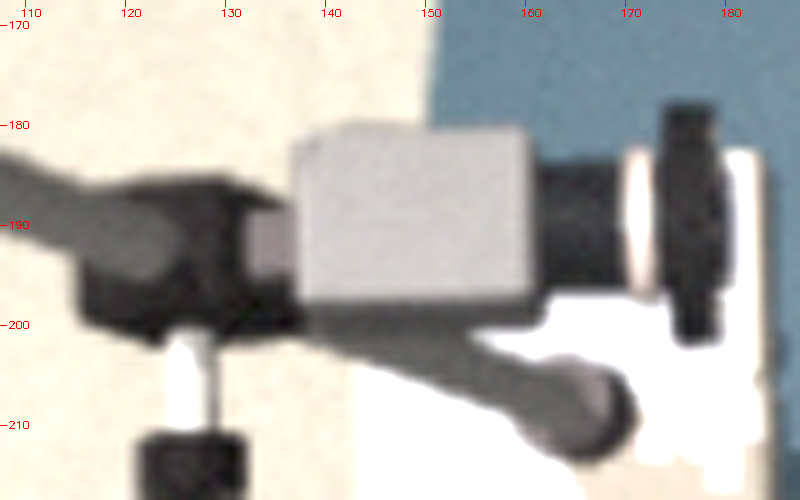

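The scene crop shows the ring light centred at about (412,131) and the top face of the grey body at (415,116), (425,122), (435,112) and (425,106). In the top view the body is at x 137–160, y 180–197, and the ring is at (176,190). I'll fit edge lines on averaged frames.

```bash
cat >> h.py <<'E'
from scipy.ndimage import map_coordinates
def edge(g,a,b,hw=2.5,trim=.15,n=25):
    "subpixel line fit of the strongest edge near segment a-b -> (point,dir,rms)"
    a=np.array(a,float);b=np.array(b,float);d=b-a;L=np.linalg.norm(d);u=d/L;nn=np.array([-u[1],u[0]])
    s=np.arange(-hw,hw+.01,.1);P=[]
    for f in np.linspace(trim,1-trim,n):
        q=a+f*d+s[:,None]*nn
        v=map_coordinates(g,[q[:,1],q[:,0]],order=1);v=cv2.GaussianBlur(v.reshape(-1,1).astype(np.float32),(1,0+9),3).ravel()
        gr=np.abs(np.gradient(v))*np.exp(-(s/hw)**2); i=gr.argmax(); P.append(a+f*d+s[i]*nn)
    P=np.array(P,np.float32); vx,vy,x,y=cv2.fitLine(P,cv2.DIST_HUBER,0,.01,.01).ravel()
    r=np.abs((P-[x,y])@np.array([-vy,vx]))
    return np.array([x,y]),np.array([vx,vy]),float(np.median(r))
def isect(l,m):
    k=np.linalg.solve(np.c_[l[1],-m[1]],m[0]-l[0]); return l[0]+k[0]*l[1]
def quad(g,pts,hw=2.5,trim=.15):
    L=[edge(g,pts[i],pts[(i+1)%4],hw,trim) for i in range(4)]
    return [isect(L[i-1],L[i]) for i in range(4)],[l[2] for l in L]
def grab(bot,n,k,name):
    c=None;acc=0
    for _ in range(k):
        c=bot.read_camera(n);acc=acc+c["pixels"].astype(float)
    c["pixels"]=acc/k;np.save(name,c,allow_pickle=True);cv2.imwrite(f"pics/{name}.png",c["pixels"].round().astype(np.uint8));return c
E
python3 - <<'E'
from h import *
from workcell import bot
np.set_printoptions(precision=4,suppress=True)
s=grab(bot,"scene",6,"sceneA");t=grab(bot,"top",6,"topA")
gs,gt=s["pixels"].mean(2),t["pixels"].mean(2)
# FR(+x), BR, BL, FL
S=[(424.8,122),(435.3,112),(425.5,106),(414.8,116.3)]
T=[(159.8,180),(137.5,180.5),(137.2,197.5),(160.3,197)]
a,ra=quad(gs,S,2);b,rb=quad(gt,T,2)
print(np.array(a),ra);print(np.array(b),rb)
X=[]
for p,q in zip(a,b): x,r=tri([s,t],[p,q]);X.append(x);print(x,r)
X=np.array(X)
print([np.linalg.norm(X[i]-X[(i+1)%4]) for i in range(4)])
ax=(X[1]+X[2]-X[0]-X[3])/2;ax/=np.linalg.norm(ax);ay=X[1]-X[2]+X[0]-X[3];ay/=np.linalg.norm(ay)
print("x axis",ax,"pitch",np.degrees(np.arcsin(ax[2])),"yaw",np.degrees(np.arctan2(ax[1],ax[0])),"y",ay,np.degrees(np.arctan2(ay[1],ay[0])))
E
```

```text
[[424.9143 122.8624]
 [435.7163 111.8566]
 [425.8531 104.3073]
 [413.7336 115.909 ]] [0.030014000833034515, 0.1457090526819229, 0.09832662343978882, 0.060931041836738586]
[[160.3074 180.8676]
 [136.1746 179.0141]
 [138.0289 197.5333]
 [160.5378 197.3834]] [0.18866190314292908, 0.19621391594409943, 0.02202332392334938, 0.028462225571274757]
[0.5902 0.3322 0.2606] 0.0014323848948015548
[0.5893 0.3801 0.2814] 0.0014467400088317398
[0.5455 0.3755 0.2827] 0.0030619487236920226
[0.5476 0.3266 0.2633] 0.000696171282026408
[np.float64(0.05225031214296478), np.float64(0.044001901396743905), np.float64(0.052665127513207635), np.float64(0.04300353619968294)]
x axis [-0.0281  0.9234  0.3827] pitch 22.501573410351625 yaw 91.74560289917919 y [ 0.9922  0.1158 -0.0469] 6.6586155941105885
```

```bash
python3 - <<'E'
import cv2,numpy as np
s=cv2.imread("pics/sceneA.png");t=cv2.imread("pics/topA.png")
def c(i,x,y,w,h,k):
    o=cv2.resize(i[y:y+h,x:x+w],None,fx=k,fy=k,interpolation=cv2.INTER_CUBIC)
    o=np.clip(o.astype(float)*1.3,0,255).astype(np.uint8)
    for a in range((-x)%10,w,10): cv2.line(o,(int((a+.5)*k),0),(int((a+.5)*k),6),(0,0,255),1); cv2.putText(o,str(x+a),(int(a*k),16),0,.35,(0,0,255))
    for a in range((-y)%10,h,10): cv2.line(o,(0,int((a+.5)*k)),(6,int((a+.5)*k)),(0,0,255),1); cv2.putText(o,str(y+a),(8,int(a*k)+8),0,.35,(0,0,255))
    return o
cv2.imwrite("pics/c5.png",c(s,392,62,66,122,4.8)); cv2.imwrite("pics/c6.png",c(t,80,168,112,76,7))
cv2.imwrite("pics/c7.png",c(s,400,118,26,26,20))
E
```

```text
(no output)
```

View pics/c5.png

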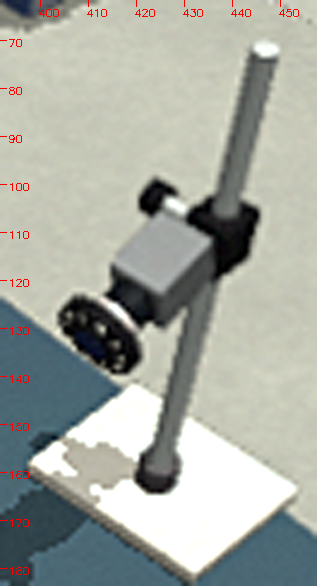

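View pics/c6.png

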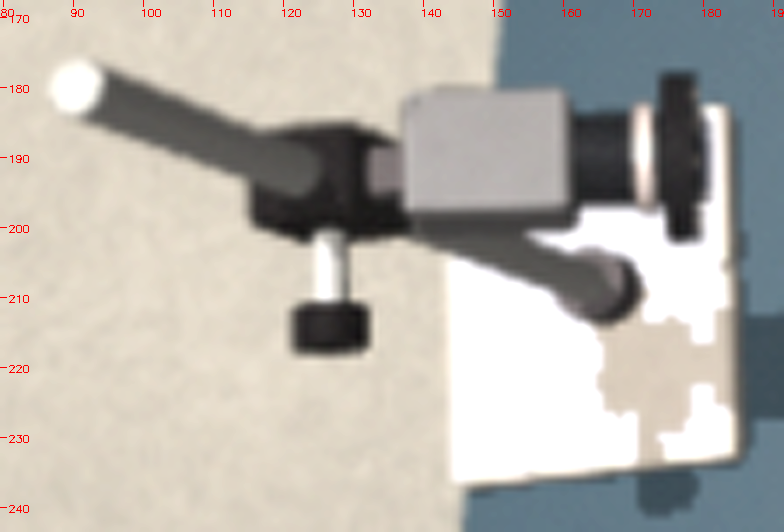

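View pics/c7.png

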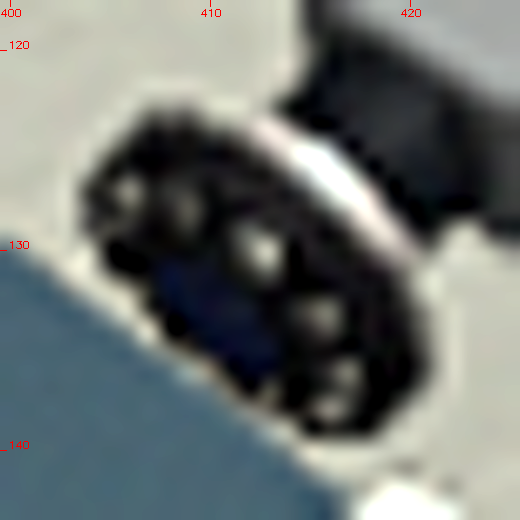

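```bash
python3 - <<'E'
from h import *
np.set_printoptions(precision=4,suppress=True)
s,t=load("sceneA"),load("topA")
L,r=tri([s,t],[(411,133.7),(178.9,189.9)]);print("lens",L,r)
sat=lambda im:np.clip(im.min(2)-215,0,None)
for f in (None,): 
  a=wc(s,(446.3,72),4);b=wc(t,(90,180),5)
  print(a,b); C,r=tri([s,t],[a,b]);print("coltop",C,r)
# column edges in both views -> axis planes
gs,gt=s["pixels"].mean(2),t["pixels"].mean(2)
def axis(g,e1,e2):
    l=edge(g,*e1,hw=2);m=edge(g,*e2,hw=2);print("rms",l[2],m[2]);return l,m
# scene upper part: left edge (443.5,76)->(437.5,102), right (449,76)->(443,102)
ls=axis(gs,((443.3,76),(437.2,101)),((449.2,76),(443,101)))
lt=axis(gt,((95,177),(118,185.5)),((92,184.5),(115,193)))
ll=axis(gs,((431,127),(424,152)),((436,127),(428.5,154)))
for nm,c,(l,m) in(("scene up",s,ls),("top up",t,lt),("scene low",s,ll)):
    # bisector: sample mid points
    o=(l[0]+m[0])/2;
    d=l[1]*np.sign(l[1]@m[1])+m[1];d/=np.linalg.norm(d)
    pts=[]
    for k in(-8,8):
        q=o+k*d;n=np.array([-d[1],d[0]]);
        pts.append((isect(l,(q,n))+isect(m,(q,n)))/2)
    u=und(c,pts); rr=np.c_[u,[1,1]]@c["R"]; nrm=np.cross(rr[0],rr[1]);nrm/=np.linalg.norm(nrm);o3=-c["R"].T@c["t"]
    print(nm,"tilt of plane to vertical deg",np.degrees(np.arcsin(nrm[2])), "dist of plane from coltop xy mm",1000*nrm@(C-o3), nrm)
d=C[:2]-L[:2];print("lens->col",np.linalg.norm(d),"yaw",np.degrees(np.arctan2(d[1],d[0])))
# base plate corners top view
T=[(144,201),(184,183),(186,232.5),(145,236.5)]
for z in (0.0,0.01): print(plane(t,[(183.5,183.0),(185.2,232.8),(145,236.7)],z), plane(s,[(398.,157.5),(432.5,183)],z))
E
```

```text
lens [0.5738 0.2976 0.224 ] 2.366313691367865e-05
[446.99    71.6716] [ 90.1432 179.9352]
coltop [0.5619 0.4237 0.3934] 0.0008412485410066337
rms 0.1900354027748108 0.1502929925918579
rms 0.08833564072847366 0.10333609580993652
rms 0.17856991291046143 0.13926106691360474
scene up tilt of plane to vertical deg 0.2877443415529712 dist of plane from coltop xy mm -0.09147848060539948 [0.8302 0.5574 0.005 ]
top up tilt of plane to vertical deg 0.08718048757928838 dist of plane from coltop xy mm 0.5626087950009796 [-0.9338  0.3578  0.0015]
scene low tilt of plane to vertical deg -0.18624447665301566 dist of plane from coltop xy mm -1.5574580344673359 [ 0.8338  0.552  -0.0033]
lens->col 0.12663508505372947 yaw 95.39101226416328
[[0.646  0.3777 0.    ]
 [0.4876 0.3633 0.    ]
 [0.4769 0.4907 0.    ]] [[0.4809 0.3749 0.    ]
 [0.6467 0.3821 0.    ]]
[[0.6436 0.3736 0.01  ]
 [0.4866 0.3593 0.01  ]
 [0.4759 0.4857 0.01  ]] [[0.4873 0.3666 0.01  ]
 [0.6518 0.3738 0.01  ]]
```

```bash
cat >> h.py <<'E'
def camaxes(yaw,pitch=20):
    y,p=np.radians([yaw,pitch]); x=np.array([np.cos(y)*np.cos(p),np.sin(y)*np.cos(p),np.sin(p)])
    yy=np.array([-np.sin(y),np.cos(y),0]); return np.c_[x,yy,np.cross(x,yy)]
def crop(img,x,y,w,h,k,gain=1.3):
    o=cv2.resize(img[y:y+h,x:x+w].round().astype(np.uint8),None,fx=k,fy=k,interpolation=cv2.INTER_CUBIC)
    return np.clip(o.astype(float)*gain,0,255).astype(np.uint8)
E
python3 - <<'E'
from h import *
np.set_printoptions(precision=4,suppress=True)
s,t=load("sceneA"),load("topA")
A=camaxes(95.2)
L=np.array([.5738,.2943,.2235])
th=np.linspace(0,2*np.pi,60)
ims=[]
for c,x,y,w,h in((s,398,100,42,44),(t,132,172,54,44)):
    o=crop(c["pixels"],x,y,w,h,9 if w>45 else 7,1.6);k=9 if w>45 else 7
    def dot(P,col):
        for p in proj(c,P): cv2.circle(o,(int((p[0]-x+.5)*k),int((p[1]-y+.5)*k)),1,col,-1)
    for dx,col in((0,(0,0,255)),(.004,(0,255,255)),(.014,(0,255,0))):
        dot(np.array([L+A@[dx,.031*np.cos(a),.031*np.sin(a)] for a in th]),col)
    dot(np.array([L+A@[d,0,0] for d in np.linspace(0,.1,11)]),(255,0,255))
    dot(np.array([L+A@[d,u,.022] for d in np.linspace(.048,.1,30) for u in(-.022,.022)]),(255,255,0))
    ims.append(o)
H=max(i.shape[0] for i in ims);cv2.imwrite("pics/c8.png",np.hstack([cv2.copyMakeBorder(i,0,H-i.shape[0],0,4,0) for i in ims]))
E
```

```text
(no output)
```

View pics/c8.png

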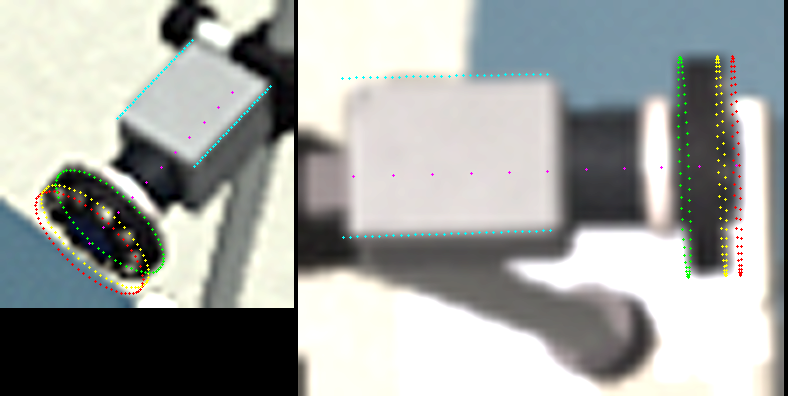

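```bash
cat >> h.py <<'E'
from scipy.spatial.transform import Rotation as Rn
NEST=np.array([.489,-.2413]);YAW=59.0
CAMYAW=95.2; L=np.array([.5738,.2955,.2260])
def Rz(d): return Rn.from_euler("z",d,degrees=True).as_matrix()
def caseR(yaw,pitch): return camaxes(yaw,pitch)
def toolR(CR,xdir):  # tool z=-case z ; tool x = sign*axis of case
    z=-CR[:,2]; x={"+x":CR[:,0],"-x":-CR[:,0],"+y":CR[:,1],"-y":-CR[:,1]}[xdir]
    return np.c_[x,np.cross(z,x),z]
rv=lambda M:Rn.from_matrix(M).as_rotvec()
E
python3 - <<'E'
from h import *
from workcell import bot
np.set_printoptions(precision=3,suppress=True)
C=caseR(YAW,0)
for d in("+x","-x"): print("press",d,bot.inverse_kinematics([*NEST,.09],rv(toolR(C,d))),bot.inverse_kinematics([*NEST,.045],rv(toolR(C,d))))
for d in("+y","-y"): print("grasp",d,bot.inverse_kinematics([*NEST,.0135],rv(toolR(C,d))))
F=caseR(CAMYAW,20);print(F)
V=L-.09*F[:,0]
# tip in case coords: (0,0,.0035) above underside
for back in(0,.1):
  T=V-back*F[:,0]+F@(np.array([0,0,.0035])-np.array([.052,0,.017]))
  for d in("+y","-y"): print("final",d,T,bot.inverse_kinematics(T,rv(toolR(F,d))))
t=load("topA");print(plane(t,[(240,143),(354,138),(460,243),(248,262)],.03))
E
```

```text
press +x [-0.68   0.214  1.794 -0.     1.134 -1.71 ] [-0.68   0.281  1.815 -0.     1.046 -1.71 ]
press -x [-0.68   0.214  1.794 -0.     1.134  1.432] [-0.68   0.281  1.815 -0.     1.046  1.432]
grasp +y None
grasp -y [-0.68   0.333  1.824 -0.     0.984 -0.139]
[[-0.085 -0.996  0.031]
 [ 0.936 -0.091 -0.341]
 [ 0.342  0.     0.94 ]]
final +y [0.585 0.167 0.165] [-0.106  0.277  1.599  0.351  1.35   2.853]
final -y [0.585 0.167 0.165] [-0.106  0.277  1.599  0.351  1.35  -0.289]
final +y [0.594 0.074 0.131] [-0.259  0.33   1.605  0.336  1.343  2.693]
final -y [0.594 0.074 0.131] [-0.259  0.33   1.605  0.336  1.343 -0.449]
[[ 0.764  0.193  0.03 ]
 [ 0.772 -0.164  0.03 ]
 [ 0.443 -0.465  0.03 ]
 [ 0.396  0.158  0.03 ]]
```

```bash
python3 - <<'E'
from h import *
from workcell import bot
np.set_printoptions(precision=3,suppress=True)
o=rv(toolR(caseR(YAW,0),"-x"))
bot.set_gripper(.6,20)
bot.goto([*NEST,.085],o); bot.hold(.2)
f0=bot.current_contact_force(); print(bot.current_clock(),bot.current_opening(),f0)
bot.line_to([*NEST,.057],max_speed=.08)
z=.057
while z>.0445:
    z-=.001; bot.line_to([*NEST,z],max_speed=.03)
    f=bot.current_contact_force()-f0; m=bot.current_ft_torque()
    print(round(z,4),round(bot.current_ee_pos()[2],4),f,m)
    if f[2]>30: break
print(bot.current_clock())
E
```

```text
3.1917 0.6024294709259448 [-0.177  0.659  0.596]
0.056 0.0563 [ 0.363  0.088 -0.433] [ 0.091 -0.008  0.064]
0.055 0.055 [-0.589 -1.216 -0.545] [0.126 0.027 0.022]
0.054 0.0539 [-0.392 -1.205 -0.051] [ 0.108  0.029 -0.023]
0.053 0.0533 [-0.352 -0.74   2.75 ] [ 0.023  0.037 -0.019]
0.052 0.0524 [ 1.32  -1.055  1.793] [-0.081 -0.203 -0.044]
0.051 0.0508 [ 0.849 -0.875  0.613] [-0.04  -0.172 -0.014]
0.05 0.0493 [ 0.502 -0.27  -0.849] [ 0.132 -0.003 -0.002]
0.049 0.0487 [-0.327 -0.951 -1.313] [0.064 0.036 0.006]
0.048 0.0479 [ 0.325 -0.841 -0.3  ] [ 0.053  0.018 -0.019]
0.047 0.0478 [-2.346  1.277  6.344] [ 0.402  0.505 -0.008]
0.046 0.0478 [-4.517  3.56  14.586] [0.772 0.954 0.023]
0.045 0.0478 [-7.835  4.675 20.786] [ 1.146  1.538 -0.003]
0.044 0.0478 [-10.379   6.775  27.3  ] [ 1.507  1.999 -0.055]
6.9417
```

The lid went down and stopped hard at tip z = 0.0478 with 27 N (home is expected at 0.0475). I'll lift and check that it's level.

```bash
python3 - <<'E'
from h import *
from workcell import bot
np.set_printoptions(precision=4,suppress=True)
bot.line_to([*NEST,.09],max_speed=.15)
o=rv(toolR(caseR(YAW,0),"-y"))
bot.goto([.42,-.12,.2],o)
s=grab(bot,"scene",3,"sceneB");t=grab(bot,"top",3,"topB")
print(bot.current_clock())
a=crop(s["pixels"],228,215,62,45,6.3);b=crop(t["pixels"],348,196,64,66,6.3)
H=max(a.shape[0],b.shape[0]);cv2.imwrite("pics/c9.png",np.hstack([cv2.copyMakeBorder(i,0,H-i.shape[0],0,4,0) for i in(a,b)]))
E
```

```text
9.0
```

View pics/c9.png

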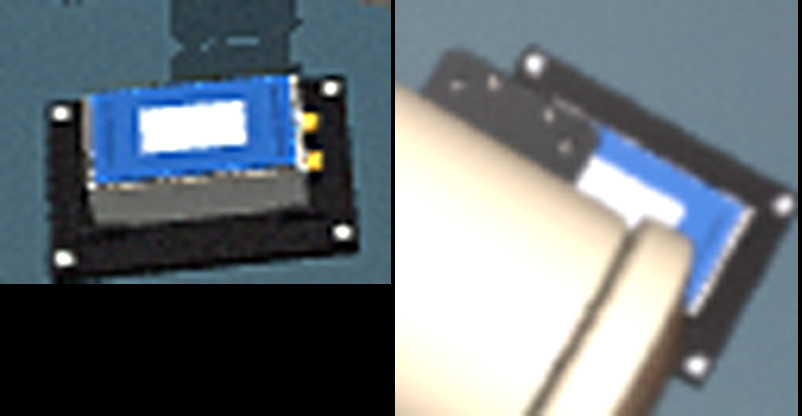

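In the scene view the lid sits lower, with an even silver rim line; the arm hides it in the top view. I'll check the drop at each corner between the before and after scene frames.

```bash
python3 - <<'E'
from h import *
np.set_printoptions(precision=3,suppress=True)
A,B=load("sceneA"),load("sceneB")
def lidq(c):
    im=c["pixels"];g=im[...,0]-im[...,2]
    bl=max(blobs(im,g>50,(230,215,65,50)),key=lambda q:q[1])[2].astype(np.uint8)
    cnt=max(cv2.findContours(bl,0,1)[0],key=len); f=cv2.approxPolyDP(cv2.convexHull(cnt),3,True).reshape(-1,2)
    print(len(f));r=f if len(f)==4 else cv2.boxPoints(cv2.minAreaRect(cnt))
    q=sorted(r.tolist(),key=lambda p:np.arctan2(p[1]-r[:,1].mean(),p[0]-r[:,0].mean()))
    return quad(g.astype(float),q,2.5,.12)
qa,ea=lidq(A);qb,eb=lidq(B);qa,qb=np.array(qa),np.array(qb)
print(qa,ea);print(qb,eb);
Xa=plane(A,qa,.052);lo=Xa.copy();lo[:,2]-=.006
print("shift",qb-qa,"expected",proj(A,lo)-proj(A,Xa))
Xb=plane(B,qb,.046);print(Xb,[np.linalg.norm(Xb[i]-Xb[i-1]) for i in range(4)],Xb.mean(0))
E
```

```text
4
4
[[241.176 228.301]
 [273.153 225.065]
 [274.676 239.206]
 [242.737 242.608]] [0.1568836271762848, 0.18989816308021545, 0.23974420130252838, 0.15682217478752136]
[[242.416 229.337]
 [272.979 226.428]
 [275.09  240.489]
 [242.533 243.696]] [0.21942251920700073, 0.15658187866210938, 0.21322385966777802, 0.029366612434387207]
shift [[ 1.24   1.036]
 [-0.174  1.363]
 [ 0.413  1.283]
 [-0.205  1.088]] expected [[0.237 1.156]
 [0.133 1.161]
 [0.131 1.141]
 [0.238 1.136]]
[[ 0.442 -0.267  0.046]
 [ 0.491 -0.186  0.046]
 [ 0.539 -0.211  0.046]
 [ 0.488 -0.296  0.046]] [np.float64(0.05433127128101856), np.float64(0.09482104782700813), np.float64(0.05428158973194891), np.float64(0.09865795573281241)] [ 0.49  -0.24   0.046]
```

All four corners dropped 1.04–1.36 px (1.15 px expected for 6 mm), so the lid is home and level. Next is the grasp.

```bash
python3 - <<'E'
from h import *
from workcell import bot
np.set_printoptions(precision=4,suppress=True)
o=rv(toolR(caseR(YAW,0),"-y"))
bot.set_gripper(1.0,35)
bot.goto([*NEST,.09],o)
f0=bot.current_contact_force()
bot.line_to([*NEST,.0135],max_speed=.1)
print(bot.current_ee_pos(),bot.current_contact_force()-f0)
bot.set_gripper(.3,35); bot.hold(.3)
print("open mm",bot.current_opening()*92,bot.current_contact_force()-f0)
bot.line_to([*NEST,.03],max_speed=.05); 
print(bot.current_contact_force()-f0)
bot.line_to([*NEST,.16],max_speed=.15); bot.hold(.3)
print("open mm",bot.current_opening()*92,bot.current_contact_force()-f0,bot.current_clock())
F=caseR(CAMYAW,20);V=L-.09*F[:,0]
T=V-.07*F[:,0]+F@np.array([-.052,0,.0035-.017])
bot.goto(T,rv(toolR(F,"-y"))); bot.hold(.3)
s=grab(bot,"scene",3,"sceneC");t=grab(bot,"top",3,"topC");print(bot.current_clock(),bot.current_ee_pos(),T)
E
```

```text
[ 0.4895 -0.2417  0.0142] [-0.7684  0.029  -0.174 ]
open mm 56.000912785708394 [-0.1723 -1.0573  1.235 ]
[-0.6428 -0.4619 -3.3324]
open mm 55.745633196629456 [-0.4248 -0.6273 -4.213 ] 14.0833
16.0083 [0.5914 0.1017 0.1408] [0.5914 0.1017 0.1408]
```

View pics/sceneC.png

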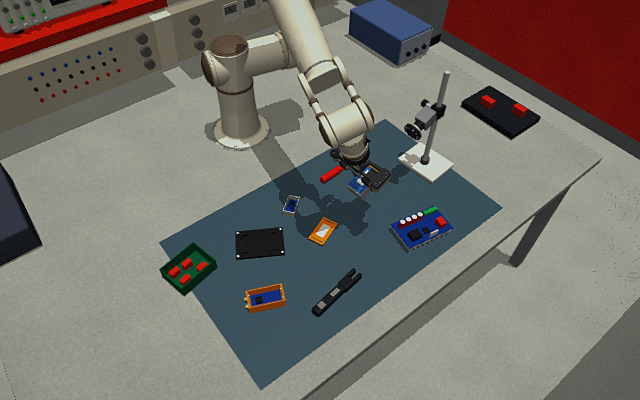

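View pics/topC.png

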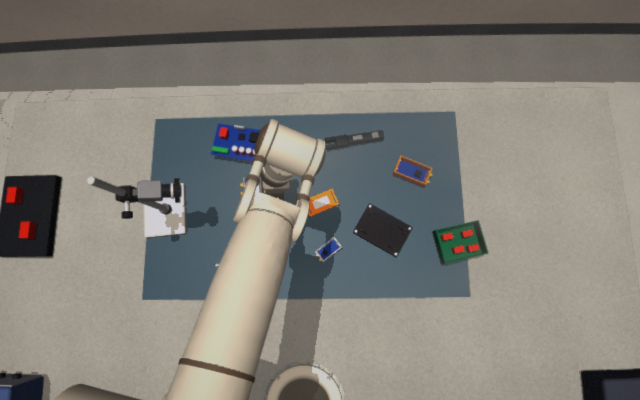

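The nest is empty and the case is held, with its lid just visible at scene (358,185). The orange lid at scene (323,231) shows up the same as at the start. I'll move to the view point and measure.

```bash
python3 - <<'E'
from h import *
from workcell import bot
np.set_printoptions(precision=4,suppress=True)
F=caseR(CAMYAW,20);V=L-.09*F[:,0]
T=V+F@np.array([-.052,0,.0035-.017])
bot.line_to(T,max_speed=.06); bot.hold(.3)
s=grab(bot,"scene",6,"sceneD");t=grab(bot,"top",6,"topD");print(bot.current_clock(),bot.current_ee_pos()-T,V,bot.current_opening()*92)
a=crop(s["pixels"],340,115,95,85,6,1.5);b=crop(t["pixels"],170,155,110,70,6,1.5)
print(proj(s,V),proj(t,V))
cv2.imwrite("pics/d1.png",a);cv2.imwrite("pics/d2.png",b)
E
```

```text
18.225 [-0.  0. -0.] [0.5815 0.2113 0.1952] 55.719839671761164
[[391.7049 153.3401]] [[215.7437 188.7545]]
```

View pics/d1.png

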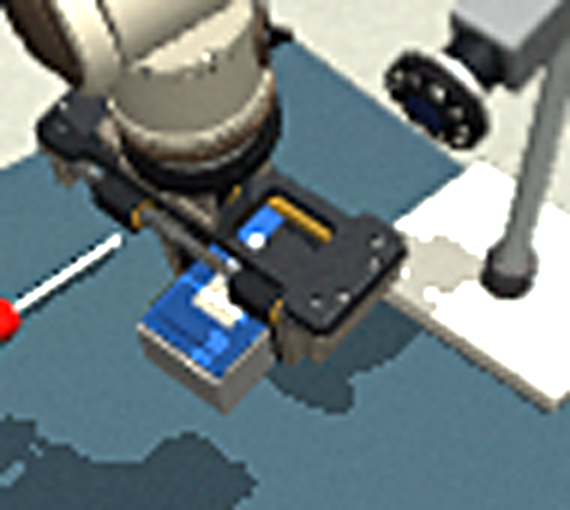

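View pics/d2.png

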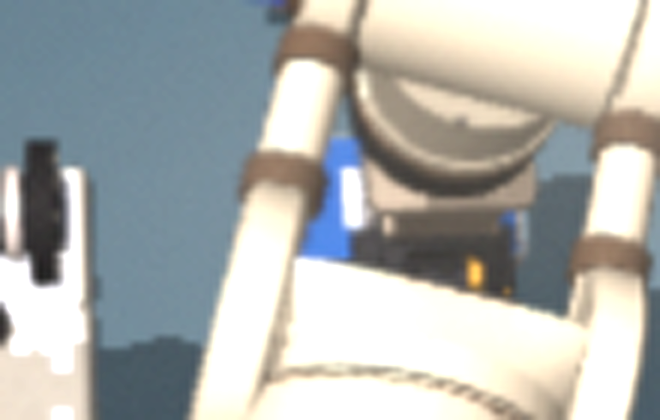

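The socket end is hidden from both cameras by the gripper and arm. The blank rear end (scene d1 crop: corners about (140,325), (222,410), (270,350)) and part of the lid can be seen, so I'll compare those with the predicted points.

```bash
python3 - <<'E'
from h import *
np.set_printoptions(precision=4,suppress=True)
s,t=load("sceneD"),load("topD")
F=caseR(CAMYAW,20);V=L-.09*F[:,0];O=V-F@np.array([.052,0,.017])
P={"rb-":(-.052,-.028,0),"rb+":(-.052,.028,0),"rt-":(-.052,-.028,.034),"rt+":(-.052,.028,.034),"lid r-":(-.049,-.027,.0375),"lid r+":(-.049,.027,.0375),"lid f-":(.049,-.027,.0375),"lid f+":(.049,.027,.0375),"panel?":(0,0,.0375)}
for n,c,x,y,w,h in(("s",s,355,135,55,55),("t",t,205,165,60,50)):
    k=12;o=crop(c["pixels"],x,y,w,h,k,1.5)
    for nm,p in P.items():
        q=proj(c,O+F@np.array(p))[0];print(n,nm,q);cv2.circle(o,(int((q[0]-x+.5)*k),int((q[1]-y+.5)*k)),3,(0,0,255),-1)
    cv2.imwrite(f"pics/e_{n}.png",o)
E
```

```text
s rb- [376.839 184.285]
s rb+ [363.5711 174.5656]
s rt- [375.3555 179.127 ]
s rt+ [361.8344 169.2966]
s lid r- [375.6176 177.7047]
s lid r+ [362.5467 168.2295]
s lid f- [397.0698 155.1071]
s lid f+ [383.7769 146.1192]
s panel? [379.7581 161.6859]
t rb- [253.8074 179.3062]
t rb+ [255.2053 199.1735]
t rt- [255.6872 175.9881]
t rt+ [257.1476 196.4473]
t lid r- [254.7871 176.0163]
t lid r+ [256.1912 195.8241]
t lid f- [216.8653 176.6664]
t lid f+ [217.8986 197.0954]
t panel? [236.7105 186.3379]
```

View pics/e_s.png

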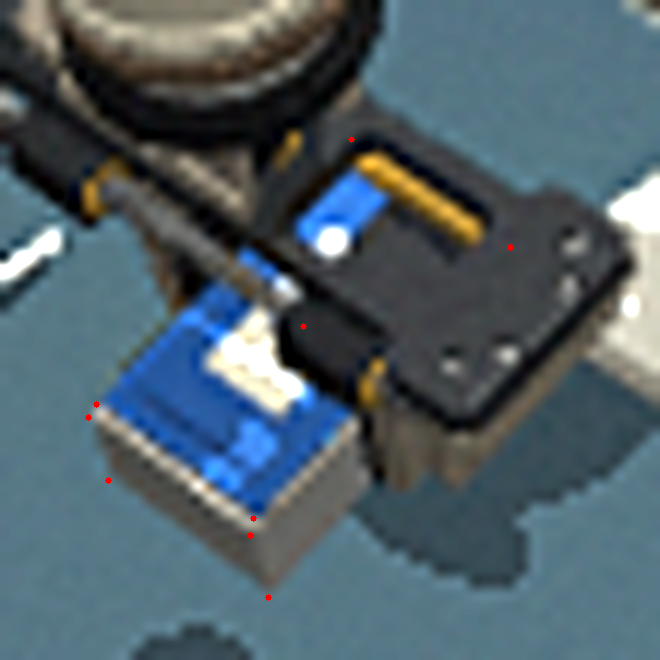

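View pics/e_t.png

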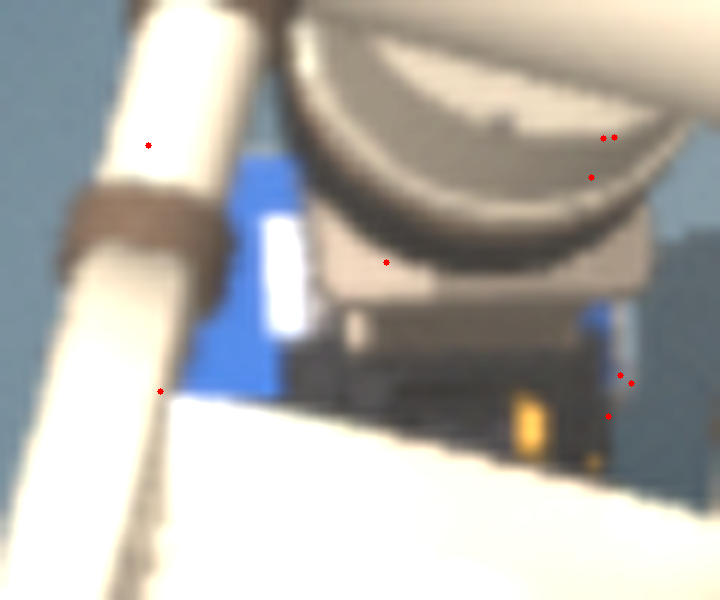

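```bash
python3 - <<'E'
from h import *
np.set_printoptions(precision=3,suppress=True)
s,t=load("sceneD"),load("topD")
F=caseR(CAMYAW,20);V=L-.09*F[:,0];O=V-F@np.array([.052,0,.017])
W=lambda p:O+F@np.array(p)
def cmp(n,c,ch,a,b,f0=0,f1=1,hw=2.):
    g=ch(c["pixels"]); A,B=proj(c,[W(a),W(b)]); d=B-A
    p,q=A+f0*d,A+f1*d; l=edge(g,p,q,hw,0.05); u=d/np.linalg.norm(d);nn=np.array([-u[1],u[0]])
    off=[(isect(l,(x,nn))-x)@nn for x in(p,q)]
    print(n,"normal",nn,"off px at ends",np.array(off),"rms",round(l[2],2))
gray=lambda im:im.mean(2); bl=lambda im:im[...,0]-im[...,2]
cmp("S rear bottom",s,gray,(-.052,-.028,0),(-.052,.028,0),.1,.9)
cmp("S rear bottom bl",s,bl,(-.052,-.028,0),(-.052,.028,0),.1,.9)
cmp("S side bottom",s,bl,(-.052,-.028,0),(.052,-.028,0),.05,.3)
cmp("S lid rear blue",s,bl,(-.049,-.027,.0375),(-.049,.027,.0375),.1,.9)
cmp("S lid side- blue",s,bl,(-.049,-.027,.0375),(.049,-.027,.0375),.05,.3)
cmp("S lid side+ blue",s,bl,(-.049,.027,.0375),(.049,.027,.0375),.05,.3)
cmp("S left vert",s,bl,(-.052,.028,0),(-.052,.028,.034),.1,.9)
cmp("T lid side-",t,bl,(-.049,-.027,.0375),(.049,-.027,.0375),.69,.77)
cmp("T rim rear",t,gray,(-.052,-.028,.034),(-.052,.028,.034),.76,.95)
# nest screws/bias: predicted vs seen uses z only
E
```

```text
S rear bottom normal [ 0.591 -0.807] off px at ends [0.392 0.409] rms 0.01
S rear bottom bl normal [ 0.591 -0.807] off px at ends [0.384 0.395] rms 0.09
S side bottom normal [0.727 0.687] off px at ends [-0.06  -0.112] rms 0.02
S lid rear blue normal [ 0.587 -0.81 ] off px at ends [0.422 0.288] rms 0.05
S lid side- blue normal [0.725 0.688] off px at ends [0.063 0.01 ] rms 0.05
S lid side+ blue normal [0.721 0.693] off px at ends [-0.1 -0.1] rms 0.0
S left vert normal [ 0.95  -0.313] off px at ends [0.34 0.18] rms 0.1
T lid side- normal [-0.017 -1.   ] off px at ends [-0.9 -0.9] rms 0.0
T rim rear normal [-0.997  0.071] off px at ends [-0.63  -0.455] rms 0.02
```

```bash
python3 - <<'E'
from h import *
np.set_printoptions(precision=4,suppress=True)
s,t=load("sceneA"),load("topA")
ds=np.array([.24,-.32])
screws=[((237.16,232.47),(395.42,253.56)),((279.97,228.34),(355.45,230.73)),((281.92,251.38),(369.66,205.67)),((237.65,255.55),(409.30,228.02))]
for nm,dS,dT in(("raw",[0,0],[0,0]),("shifted",ds,[.55,.9]),("half",ds/2,[.27,.9])):
    dS,dT=np.array(dS),np.array(dT)
    T=lambda a,b:tri([s,t],[np.array(a)-dS,np.array(b)-dT])
    n=np.mean([T(a,b)[0] for a,b in screws],0)
    print(nm,"nest",n,"res",T(*screws[0])[1],"lidtop",T((257.9,233.76),(384.28,227.85)),"col",T((446.99,71.67),(90.14,179.94)),"ring/lens pix",T((411,133.7),(178.9,189.9)))
E
```

```text
raw nest [ 0.4892 -0.2413  0.0093] res 0.0008328038221242275 lidtop (array([ 0.489 , -0.2413,  0.0515]), np.float64(0.0008701593405963805)) col (array([0.5619, 0.4237, 0.3934]), np.float64(0.0008423158291175465)) ring/lens pix (array([0.5738, 0.2976, 0.224 ]), np.float64(2.366313691367865e-05))
shifted nest [ 0.491  -0.2412  0.0098] res 0.0008788041669507046 lidtop (array([ 0.4907, -0.2413,  0.0519]), np.float64(0.000831171024315386)) col (array([0.563 , 0.4231, 0.394 ]), np.float64(0.0005868363362450399)) ring/lens pix (array([0.5752, 0.2973, 0.2247]), np.float64(0.001652255657759617))
half nest [ 0.4912 -0.2414  0.0109] res 0.0003293979066549442 lidtop (array([ 0.4909, -0.2415,  0.0529]), np.float64(0.0002852363842174238)) col (array([0.5631, 0.4227, 0.3945]), np.float64(9.90676831690449e-05)) ring/lens pix (array([0.5753, 0.2968, 0.2254]), np.float64(0.0010957712766601353))
```

```bash
python3 - <<'E'
from h import *
np.set_printoptions(precision=3,suppress=True)
s,t=load("sceneA"),load("topA")
SH={"s":np.array([.12,-.16]),"t":np.array([.27,.9])}
A=camaxes(95.3);L=np.array([.5752,.2945,.2260])
W=lambda p:L+A@np.array(p)
def cmp(n,k,a,b,f0=.1,f1=.9,hw=2.5):
    c=s if k=="s" else t
    g=c["pixels"].mean(2);P,Q=proj(c,[W(a),W(b)])+SH[k];d=Q-P;p,q=P+f0*d,P+f1*d
    l=edge(g,p,q,hw,.05);u=d/np.linalg.norm(d);nn=np.array([-u[1],u[0]])
    print(n,"n",nn,"off",np.array([(isect(l,(x,nn))-x)@nn for x in(p,q)]),round(l[2],2))
for k in "st":
    cmp(k+" body top y-",k,(.05,-.022,.022),(.098,-.022,.022))
    cmp(k+" body top y+",k,(.05,.022,.022),(.098,.022,.022))
    cmp(k+" body top front",k,(.048,-.022,.022),(.048,.022,.022))
    cmp(k+" body top back",k,(.1,-.022,.022),(.1,.022,.022))
ims=[];th=np.linspace(0,2*np.pi,60)
for k,c,x,y,w,h,m in(("s",s,398,104,42,40,9),("t",t,134,172,50,34,8)):
    o=crop(c["pixels"],x,y,w,h,m,1.6)
    def dot(P,col):
        for p in proj(c,P)+SH[k]: cv2.circle(o,(int((p[0]-x+.5)*m),int((p[1]-y+.5)*m)),1,col,-1)
    for dx,col in((.005,(0,255,255)),(.015,(0,255,0))): dot(np.array([W((dx,.031*np.cos(a),.031*np.sin(a))) for a in th]),col)
    dot(np.array([W((0,.012*np.cos(a),.012*np.sin(a))) for a in th]),(0,0,255))
    dot(np.array([W((d,u,.022)) for d in np.linspace(.048,.1,30) for u in(-.022,.022)]),(255,255,0))
    ims.append(o)
H=max(i.shape[0] for i in ims);cv2.imwrite("pics/f1.png",np.hstack([cv2.copyMakeBorder(i,0,H-i.shape[0],0,4,0) for i in ims]))
E
```

```text
s body top y- n [0.726 0.687] off [-0.322 -0.28 ] 0.02
s body top y+ n [0.723 0.691] off [-0.626 -0.541] 0.03
s body top front n [ 0.521 -0.853] off [-0.808 -0.617] 0.05
s body top back n [ 0.508 -0.862] off [-0.531  0.427] 0.17
t body top y- n [-0.021 -1.   ] off [-0.648  1.039] 0.21
t body top y+ n [-0.033 -0.999] off [-0.103  0.423] 0.02
t body top front n [-1.     0.021] off [-1.249 -1.073] 0.02
t body top back n [-1.     0.009] off [-0.07 -1.41] 0.16
```

View pics/f1.png

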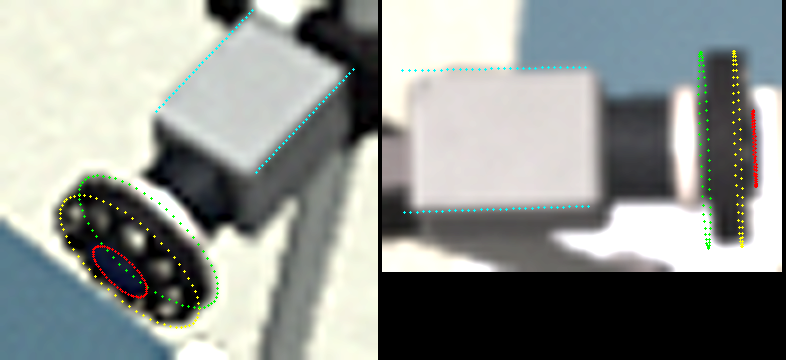

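Overlaying the refined estimate (red is the lens rim, yellow the ring front), the points fall on the blue lens in the scene view at crop (120,270). In the top view they fall on its protruding edge at crop (752,150). Now I'll apply the small correction of 1–2 mm and check before handing in.

```bash
python3 - <<'E'
from h import *
from workcell import bot
np.set_printoptions(precision=4,suppress=True)
F=caseR(95.3,20);L2=np.array([.5750,.2947,.2261]);V=L2-.09*F[:,0]
T=V+F@np.array([-.052-.0009,0,.0035-.017])
print("move",(T-bot.current_ee_pos())*1000)
bot.line_to(T,rv(toolR(F,"-y")),max_speed=.02);bot.hold(1.0)
s=grab(bot,"scene",2,"sceneE");t=grab(bot,"top",2,"topE")
R=Rn.from_rotvec(bot.current_tool_rot()).as_matrix()
print("err",bot.current_ee_pos()-T,"ang",np.degrees(np.linalg.norm(rv(R.T@toolR(F,"-y")))),"jv",np.abs(bot.current_joint_vel()).max(),"open",bot.current_opening()*92,bot.current_clock())
O=V-F@np.array([.052,0,.017])
W=lambda p:O+F@np.array(p)
SH={"s":np.array([.12,-.16]),"t":np.array([.27,.9])}
def cmp(n,k,a,b,f0,f1):
    c=s if k=="s" else t;im=c["pixels"];g=im[...,0]-im[...,2]
    P,Q=proj(c,[W(a),W(b)])+SH[k];d=Q-P;p,q=P+f0*d,P+f1*d;l=edge(g,p,q,2,.05);u=d/np.linalg.norm(d);nn=np.array([-u[1],u[0]])
    print(n,nn,np.array([(isect(l,(x,nn))-x)@nn for x in(p,q)]))
cmp("rear bottom","s",(-.052,-.028,0),(-.052,.028,0),.1,.9)
cmp("side bottom","s",(-.052,-.028,0),(.052,-.028,0),.05,.3)
cmp("lid side-","s",(-.049,-.027,.0375),(.049,-.027,.0375),.05,.3)
cmp("lid side+","s",(-.049,.027,.0375),(.049,.027,.0375),.05,.3)
cmp("lid rear","s",(-.049,-.027,.0375),(-.049,.027,.0375),.1,.9)
cv2.imwrite("pics/g1.png",crop(s["pixels"],340,105,110,85,6,1.4))
E
```

```text
move [ 1.5153 -1.6325 -0.1878]
err [-0. -0. -0.] ang 0.0022934565277500183 jv 0.0018485073863488896 open 55.80766477598826 19.6833
rear bottom [ 0.5899 -0.8075] [-0.0596  0.0435]
side bottom [0.7277 0.6859] [-0.0984 -0.1012]
lid side- [0.7264 0.6873] [-0.1106  0.1426]
lid side+ [0.7225 0.6914] [-0.0588  0.2109]
lid rear [ 0.5859 -0.8104] [ 0.037  -0.1043]
```

View pics/g1.png

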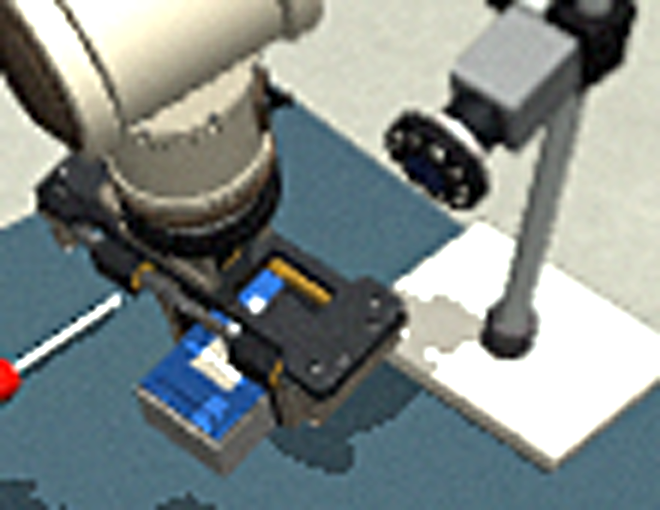

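View pics/topE.png

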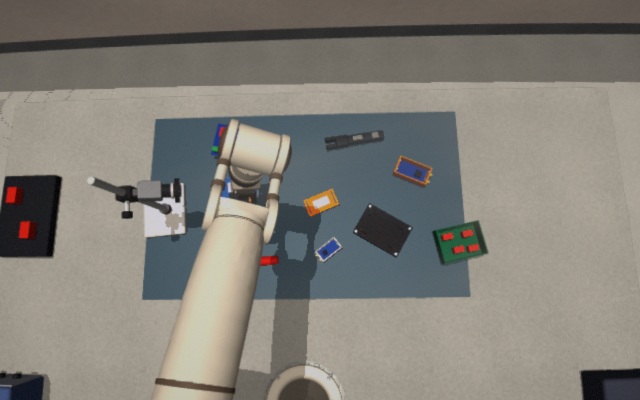

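The case is held motionless, its edges match the predicted pose to within 0.21 px, and the lid is still home. The bystanders I can see haven't moved, so I'm handing in.

```bash
python3 -c "
from workcell import bot
bot.job_done()"
```

```text
the job is handed in; nothing more can be done
```

I pressed the lid home in the nest, lifted the closed case out and handed the job in with the case held at the inspection camera. The last clock reading before hand-in was 19.7 s.

- **Lid:** I pressed both ends at once with the fingertips. It went down below 53 mm with only 1–3 N read between steps, then stopped hard at 47.8 mm (47.5 expected) under 27 N. All four corners dropped by about the expected 6 mm in the scene view. The arm hid the lid in the top view, so only one camera checked it.
- **Case pose:** It is gripped by its long sides at 35 N, with the jaws 55.8 mm apart. The arm reached its target exactly and was still. The visible rear and lid edges matched the predicted pose to within 0.21 px, or about 0.6 mm.
- **Socket end not seen:** The gripper and arm hid the socket face from both cameras, so its position comes from the arm's readings plus the lens measurement.
- **Lens measurement:** My estimates differed by 1–3 mm. The ring-light front lies about 5 mm behind the lens front I used, which I placed from the camera's given sizes (130 mm to the column, 100 mm body). The two cameras also disagreed by about 1–2 mm, so I adjusted for that. I took the heading as 95.3°; the column and base plate gave 94.8–95.4° in the top view. Rougher readings gave 91.7–96.7° from the camera body and 92.5° from the base plate in the scene view.
- **Bystanders:** The probe, parts box and inspection camera looked unmoved. The arm partly covered the converter and screwdriver in the last top view, but the parts I could see had not moved.

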